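# Snap each storage jar's cap home and lift the large jar by its cap

### The arm

A 6-joint arm with a two-finger parallel gripper is mounted at the origin on a cart in front of the work surface, level with it; the furniture and walls round the work are solid. World frame = base frame: x ahead of the robot, y to its left, z up, the work surface at z = 0. Lengths are in m, angles in rad, forces in N, time in s.
With the tool pointing down it reaches from about 0.25 to 0.725 m from the base axis. Payload 4 kg.
Tool frame: the origin (TCP) lies at the very end of the fingers, on their centre line; the grasp point (between the pads) lies 19 mm behind it; z points along the fingers, y is the line along which they close (so a half turn about z gives the same grasp; the last joint's range is limited). The gripper opens to 85 mm and grips with 20 to 120 N. Pads are 22 mm wide; open, the fingers measure 114 mm over their backs; the gripper's body (76 mm by 85 mm) begins 54 mm behind the grasp point. The pads swing forward as they close: fully open they stand 13 mm farther back than shut.
Start: joints at [-1.147, 0.241, 0.005, 1.335, 0, 1.571], TCP at [0.206, -0.456, 0.199] pointing down, gripper open.
Joint ranges: [-2.72, 2.72], [-1.05, 1.87], [-1.09, 1.28], [-1.99, 2.15], [-1.42, 1.44], [-3.14, 3.14]. Speed limits (rad/s): [2.79, 2.79, 3.14, 3.14, 3.14, 3.14].

### API

Orientations are given as a unit quaternion [w, x, y, z].
In Python, from rig import bot gives the robot as it stands.
- The arm moves only by the tool play_rows, never from a script. Its argument "commands" is a list of rows, each an object of numbers: "x", "y", "z": the shift along the tool's x, y, z in cm; "wx", "wy", "wz": the turn, a rotation vector about the tool's x, y, z in rad. In form: [{"x": .., "y": .., "z": .., "wx": .., "wy": .., "wz": ..}, ...]. A call has 1 to 5 rows; each row is the pose to reach, as a shift and turn from the pose commanded when the call began, along the tool's axes at that moment; what a row does not reach only later rows make up. A row lasts 1/8 s, in which the tool goes at most 62.5 mm and 10.7 degrees, less where a joint would pass 70% of its speed; a pose out of reach is approached as far as the arm can. A call with a gripper value outside its range is refused whole. "gripper" is the opening, from -1 (shut) to 1 (fully open), set as the call begins (left out, the last holds). The fingers move at their own pace and stop on an object; "squeeze" is the grip in N (left out, the last holds). Time passes only in rows, so rows that repeat a pose let the fingers close. It gives the time, the measured TCP pose, the force, the opening and the grip force at its end, in the units of the state.
- bot.get_obs(): the state, without advancing time (a new reading comes with each control period).
- bot.read_camera(name): name is "scene" or "top" or "wrist"; returns a dict with "color" (480x640x3 uint8, blue, green, red), "z_map" (480x640 float32, m along the optical axis (not along the pixel's ray), 0 where there is no reading), "mtx" (3x3 intrinsics, pixels), "k1" (the pictures are not rectified: a ray, as slopes to the right and down, at radius r is drawn at 1 + k1 r^2 times it, then the intrinsics apply), "origin" and "attitude" of the camera in the world. Camera axes: x right, y down, z forward; pixel columns grow to the right and rows downward; lengths in m; the calibration is good to about 2 mm. A picture is of the moment at which its call begins.
- bot.job_done(): hands the job in; it is judged then, once.
Trained networks look in the newest picture that a camera, given by its name, has taken for a name from the list of things; names that differ only in an ending like _2 or _b are one class to them, and where a whole thing is asked for, a point or a joint stands for the part that bears it (a point fixed in the world has none). Each returns a list of dicts, best first, with "confidence" (0 to 1); they miss things now and then, are a little off and sometimes report something else, mostly with a low value. They report only what shows in the picture. A call takes as long as a camera call.
- bot.find_in(camera, target): "location" ([x, y, z] in m, in world coordinates, good to about 4 mm: the middle of the surface that is visible of it).
- bot.outline_of(camera, target): "pixels" (480x640 bool, what is visible of it).
- bot.mark_of(camera, target): "location" ([x, y, z] in m, in world coordinates, good to about 4 mm: a listed point, or the origin of a listed thing).
The state is a dict: "clock": time; "q": joint angles; "qvel": joint speeds; "tau": joint torques, N m; "tcp_pos": TCP position; "eef_rot": TCP orientation; "ft_force": force on the tool from outside, world axes, zero at the start; "ft_torque": the same for the moment, N m; "finger_gap": finger opening in m; "finger_force": force on a finger pad.
Only numpy, scipy, OpenCV 4.12 (cv2) and the standard library are available. Lean on these libraries where they do the work, as an engineer would, in place of code of your own. Each camera call takes 0.05 s, during which the arm holds its last target. There are 200 camera calls.

### The job

The two steel storage jars stand open and their two black snap caps lie about on the worktop: put each cap on the jar it fits and press it straight down past the click until its skirt sits flush on the jar's shoulder with no gap all round, without tipping a jar over and leaving the packet, the match box and the teaspoon beside them where they are. When both are closed and standing on the worktop, lift the larger jar by the knob of its cap, to show that the cap has caught, and finish while still holding it hanging upright and still, its base at least 5 cm above the worktop; the small jar stays standing, closed.

Things in the scene. Friction and masses are not known exactly. Their poses are not given: they have to be found in the camera images.
- cap_small: Snap cap of the small jar, black metal, ribbed skirt, 170 g: round, 52 mm across, flat top plate 22 mm above the skirt's lower edge, on it a round knob 24 mm in diameter and 26 mm high (knob top 48 mm above the lower edge). Origin: centre of the lower edge; z up through the knob. It starts standing on its skirt on the worktop, knob up. Sprung tongues and a seal ring hide inside.
- cap_large: Snap cap of the large jar, black metal, ribbed skirt, 210 g: round, 66 mm across, flat top plate 22 mm above the skirt's lower edge, on it a round knob 24 mm in diameter and 26 mm high (knob top 48 mm above the lower edge). Origin: centre of the lower edge; z up through the knob. It starts standing on its skirt on the worktop, knob up. Sprung tongues and a seal ring hide inside.
- jar_small: Small storage jar, plain steel, open, empty, loose, round: straight body 56 mm in diameter, flat shoulder 60 mm above its base, on it a 17 mm high neck (28 mm in diameter at the rim, 38 mm at its snap bead); rim 77 mm above the base. 300 g (may vary by a fifth); once home the cap carries it. Origin: centre of its underside; z up. Stands upright on the worktop.
- jar_large: Large storage jar, plain steel, open, empty, loose, round: straight body 72 mm in diameter, flat shoulder 85 mm above its base, on it a 17 mm high neck (42 mm in diameter at the rim, 52 mm at its snap bead); rim 102 mm above the base. 380 g (may vary by a fifth); once home the cap carries it. Origin: centre of its underside; z up. Stands upright on the worktop.
- jar_small_shoulder (a point): Centre of the small jar's shoulder, 60 mm above its base; the cap's origin comes here when home. Pressed down, the cap's tongues meet the neck about 9 mm above; the push rises to some 10 N and drops at the click, about 4 mm above (a fast press jolts to 20 N). A tight seal then takes up to 12 N over the last 3 mm to the hard stop and stays. 2 mm off-centre finds its way.
- jar_large_shoulder (a point): Centre of the large jar's shoulder, 85 mm above its base; the cap's origin comes here when home. Pressed down, the cap's tongues meet the neck about 9 mm above; the push rises to some 10 N and drops at the click, about 4 mm above (a fast press jolts to 20 N). A tight seal then takes up to 12 N over the last 3 mm to the hard stop and stays. 2 mm off-centre finds its way.
- biscuit_packet: Bystander: flat biscuit packet, 161 x 57 x 12 mm, long along its own y; origin at the centre of its underside. Leave it where it is.
- match_box: Bystander: match box, 36 x 53 x 17 mm, origin at the centre of its underside. Leave it where it is.
- teaspoon_1: Bystander: teaspoon, 137 x 28 x 13 mm, long along its own x, origin at the centre of its underside. Leave it where it is.

How it is judged:
On the way:
1. both caps are pressed home on their own jars, flush on the shoulders, while both jars stand on the worktop (z of cap_small in the frame of jar_small_shoulder between -0.003 and 0.0015 m and horizontal distance between cap_small and jar_small_shoulder below 0.004 m and angle between the z axis of cap_small and the z axis of jar_small, either way round below 0.06 rad and z of cap_large in the frame of jar_large_shoulder between -0.003 and 0.0015 m and horizontal distance between cap_large and jar_large_shoulder below 0.004 m and angle between the z axis of cap_large and the z axis of jar_large, either way round below 0.06 rad and height (world z) of jar_small between -0.005 and 0.005 m and angle between each of jar_small, jar_large's own z axis and vertical below 0.08 rad and height (world z) of jar_large between -0.005 and 0.005 m), for 0.2 s.
At the end, for the whole second after the job is handed in: Each cap is home on its own jar (edge within 1.5 mm of the shoulder, centred within 4 mm, square within 0.06 rad); the small jar stands on the worktop; the large one hangs still and upright (0.2 rad) from its cap, held by the fingers alone, base over 50 mm up (z of cap_small in the frame of jar_small_shoulder between -0.003 and 0.0015 m and horizontal distance between cap_small and jar_small_shoulder below 0.004 m and angle between the z axis of cap_small and the z axis of jar_small, either way round below 0.06 rad and z of cap_large in the frame of jar_large_shoulder between -0.003 and 0.0015 m and horizontal distance between cap_large and jar_large_shoulder below 0.004 m and angle between the z axis of cap_large and the z axis of jar_large, either way round below 0.06 rad and height (world z) of jar_small between -0.005 and 0.005 m and angle between jar_small's own z axis and vertical below 0.08 rad and height (world z) of jar_large above 0.05 m and angle between jar_large's own z axis and vertical below 0.2 rad and contact force between the fingers and cap_large above 2 N and contact force between each of the arm, the fingers and jar_large below 0.5 N and linear speed of jar_large below 0.03 m/s and linear speed of jar_small below 0.02 m/s); the arm keeps its last pose, push and grip.
It fails at once if a jar is tipped over (angle between any of jar_small, jar_large's own z axis and vertical above 0.6 rad).
It fails at once if the packet, the match box or the teaspoon is moved more than 4 cm (distance of any of biscuit_packet, match_box, teaspoon_1 from where it was at the start of the episode above 0.04 m).
It also fails if it takes over 59 s, if anything falls off the work surface, if the arm or the gripper's body presses on something with over 40 N, if the wrist force passes 120 N, or if a joint passes its speed limit or range.

## Working session

There is one attempt and no reset: what is moved stays moved. The work goes in short steps, Python scripts to look and compute and a tool call to move; the robot and the scene stay as the last step left them, time stands still between calls to the robot, and variables do not carry over. Pictures are saved under pics/ and viewed, at most 10 in all, crops included, and the job is handed in when it is done.

Besides the shell and the picture viewer there is one more tool, called after "Call:" as name([rows], argument=value, ...), one row to a line, values as JSON. play_rows: Moves the arm, as the interface text tells. Its arguments: {"type":"object","properties":{"commands":{"type":"array"},"gripper":{"type":"number"},"squeeze":{"type":"number"}},"required":["commands"]}

```bash
mkdir -p pics; ls; cat > h.py <<'E'
import numpy as np, cv2
from rig import bot
from scipy.spatial.transform import Rotation as R
def cloud(c):
    K=np.array(c["mtx"]);h,w=c["z_map"].shape
    u,v=np.meshgrid(np.arange(w),np.arange(h))
    xd=(u-K[0,2])/K[0,0];yd=(v-K[1,2])/K[1,1]
    x,y=xd.copy(),yd.copy()
    for _ in range(8):
        f=1+c["k1"]*(x*x+y*y);x=xd/f;y=yd/f
    z=c["z_map"];P=np.stack([x*z,y*z,z],-1)
    a=np.array(c["attitude"],float)
    M=a if a.shape==(3,3) else R.from_quat(a[[1,2,3,0]]).as_matrix()
    W=P@M.T+np.array(c["origin"]);W[z==0]=np.nan
    return W
E
python3 - <<'E'
from h import *
np.set_printoptions(precision=4,suppress=True)
for n in("top","scene"):
    c=bot.read_camera(n);cv2.imwrite(f"pics/{n}0.png",c["color"])
    print(n,c["origin"],c["attitude"],c["k1"])
    for t in("cap_small","cap_large","jar_small","jar_large","biscuit_packet","match_box","teaspoon_1"):
        print(t,[(np.round(d["location"],3).tolist(),round(d["confidence"],2)) for d in bot.mark_of(n,t)][:3])
o=bot.get_obs();print(o)
E
```

```text
pics
top [0.2268 0.0111 1.1744] [ 0.0699 -0.6567  0.747  -0.0762] -0.010721564307296745
cap_small [([0.43, -0.122, -0.002], 0.93)]
cap_large [([0.42, 0.106, -0.0], 0.62)]
jar_small [([0.4, 0.321, 0.004], 0.69)]
jar_large [([0.4, -0.328, 0.001], 0.68)]
biscuit_packet [([0.462, 0.232, 0.001], 0.81)]
match_box [([0.482, 0.01, -0.0], 0.84), ([0.429, -0.125, -0.001], 0.6), ([0.398, -0.331, 0.001], 0.35)]
teaspoon_1 [([0.458, -0.241, 0.002], 0.76)]
scene [-0.7272  0.6893  0.6739] [ 0.2763 -0.4107  0.731  -0.4697] 0.008460122226647975
cap_small [([0.426, -0.126, 0.001], 0.54)]
cap_large [([0.419, 0.11, 0.001], 0.69)]
jar_small [([0.403, 0.326, -0.001], 0.94)]
jar_large []
biscuit_packet [([0.458, 0.235, -0.0], 0.78)]
match_box [([0.483, 0.012, 0.005], 0.59)]
teaspoon_1 [([0.416, 0.109, 0.002], 0.15)]
{'clock': 0.8, 'q': array([-1.147 ,  0.2406,  0.005 ,  1.3352,  0.    ,  1.5708]), 'qvel': array([-0.0006,  0.0011,  0.0007, -0.0003, -0.0021, -0.0005]), 'tau': array([  0.0008, -37.2156,  25.2677,   0.0009,   0.0001,   0.    ]), 'tcp_pos': array([ 0.2056, -0.4558,  0.1992]), 'eef_rot': array([0.    , 0.9776, 0.2103, 0.    ]), 'ft_force': array([ 0.0142,  0.4188, -0.5002]), 'ft_torque': array([ 0.0384,  0.0202, -0.039 ]), 'finger_force': 0.0, 'finger_gap': 0.08532120092526795}
```

View pics/top0.png

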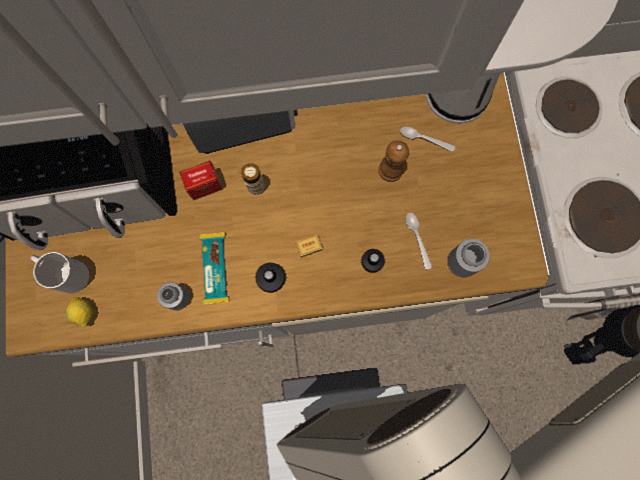

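```bash
python3 - <<'E'
from h import *
np.set_printoptions(precision=4,suppress=True)
c=bot.read_camera("top");W=cloud(c)
def band(xy,r,lo,hi,name):
    m=(np.hypot(W[...,0]-xy[0],W[...,1]-xy[1])<r)&(W[...,2]>lo)&(W[...,2]<hi)
    p=W[m]
    if len(p)<5: print(name,len(p));return
    a=cv2.minEnclosingCircle(p[:,:2].astype(np.float32))
    print(name,len(p),p.mean(0),"enc",np.round(a,4),"zmed",np.median(p[:,2]))
for n,xy in (("capS",(.43,-.122)),("capL",(.42,.106))):
    band(xy,.06,.04,.06,n+" knob"); band(xy,.06,.016,.028,n+" plate")
band((.4,.321),.06,.068,.085,"jarS rim");band((.4,.321),.06,.052,.066,"jarS sh")
band((.4,-.328),.07,.093,.11,"jarL rim");band((.4,-.328),.07,.077,.092,"jarL sh")
m=W[...,2];print("table",np.nanmedian(m[(W[...,0]>.3)&(W[...,0]<.6)&(abs(W[...,1])<.4)]))
E
```

```text
Traceback (most recent call last):
ValueError: setting an array element with a sequence. The requested array has an inhomogeneous shape after 1 dimensions. The detected shape was (2,) + inhomogeneous part.
```

The top view shows the small jar at (171,295), large cap (270,277), small cap (373,260) and large jar (469,258), with the packet (213,268), match box (310,245) and spoon (418,240) between and behind them. All of this agrees with the networks.

```bash
python3 - <<'E'
from h import *
np.set_printoptions(precision=4,suppress=True)
c=bot.read_camera("top");W=cloud(c)
def band(xy,r,lo,hi,name):
    m=(np.hypot(W[...,0]-xy[0],W[...,1]-xy[1])<r)&(W[...,2]>lo)&(W[...,2]<hi)
    p=W[m]
    if len(p)<5: print(name,len(p));return
    a=cv2.minEnclosingCircle(p[:,:2].astype(np.float32))
    print(name,len(p),p.mean(0),"enc",np.array([*a[0],a[1]]),"zmed",np.median(p[:,2]))
for n,xy in (("capS",(.43,-.122)),("capL",(.42,.106))):
    band(xy,.06,.04,.06,n+" knob"); band(xy,.06,.016,.028,n+" plate")
band((.4,.321),.06,.068,.085,"jarS rim");band((.4,.321),.06,.052,.066,"jarS sh")
band((.4,-.328),.07,.093,.11,"jarL rim");band((.4,-.328),.07,.077,.092,"jarL sh")
m=W[...,2];print("table",np.nanmedian(m[(W[...,0]>.3)&(W[...,0]<.6)&(abs(W[...,1])<.4)]))
E
```

```text
capS knob 95 [ 0.4271 -0.1235  0.0476] enc [ 0.4279 -0.1239  0.012 ] zmed 0.047814290776321045
capS plate 312 [ 0.4261 -0.1228  0.0224] enc [ 0.428  -0.1239  0.0263] zmed 0.022371785958631096
capL knob 96 [0.4188 0.1102 0.048 ] enc [0.4191 0.1104 0.0118] zmed 0.04793478652955663
capL plate 568 [0.418  0.1101 0.0225] enc [0.4192 0.1108 0.0335] zmed 0.022597443586860555
jarS rim 156 [0.4003 0.3214 0.0749] enc [0.4012 0.3227 0.0194] zmed 0.07482212984726844
jarS sh 313 [0.3987 0.3187 0.06  ] enc [0.4014 0.3225 0.0287] zmed 0.06030282291352895
jarL rim 222 [ 0.3996 -0.3266  0.0996] enc [ 0.4    -0.3279  0.0263] zmed 0.09987914736043735
jarL sh 460 [ 0.3973 -0.3235  0.085 ] enc [ 0.4003 -0.3277  0.0368] zmed 0.0851546760795937
table 0.49593716585025704
```

Call:
play_rows([
  {"x":33.9,"y":-21.1,"z":0,"wz":0.4238},
  {"x":33.9,"y":-21.1,"z":0,"wz":0.4238},
  {"x":33.9,"y":-21.1,"z":0,"wz":0.4238},
  {"x":33.9,"y":-21.1,"z":0,"wz":0.4238},
  {"x":33.9,"y":-21.1,"z":0,"wz":0.4238},
], gripper=0.2, squeeze=80)

```text
validation failed for argument at $.co...
```

Call:
play_rows([
  {"x":33.9,"y":-21.1,"z":0,"wx":0,"wy":0,"wz":0.4238},
  {"x":33.9,"y":-21.1,"z":0,"wx":0,"wy":0,"wz":0.4238},
  {"x":33.9,"y":-21.1,"z":0,"wx":0,"wy":0,"wz":0.4238},
  {"x":33.9,"y":-21.1,"z":0,"wx":0,"wy":0,"wz":0.4238},
  {"x":33.9,"y":-21.1,"z":0,"wx":0,"wy":0,"wz":0.4238},
], gripper=0.2, squeeze=80)

```text
clock: 1.52
tcp_pos: [0.3737, -0.2053, 0.1995]
eef_rot: [0.0, 1.0, -0.0, 0.001]
ft_force: [1.3, -0.9, -0.2]
finger_gap: 0.0511
finger_force: 0.0
```

Call:
play_rows([
  {"x":4.8,"y":-7.2,"z":4,"wx":0,"wy":0,"wz":0},
  {"x":4.8,"y":-7.2,"z":9,"wx":0,"wy":0,"wz":0},
  {"x":4.8,"y":-7.2,"z":10,"wx":0,"wy":0,"wz":0},
  {"x":4.8,"y":-7.2,"z":10,"wx":0,"wy":0,"wz":0},
])

```text
clock: 2.02
tcp_pos: [0.4195, -0.1339, 0.0979]
eef_rot: [-0.001, 1.0, 0.001, -0.002]
ft_force: [-1.2, -0.7, -0.2]
finger_gap: 0.0512
finger_force: 0.0
```

```bash
python3 - <<'E'
from h import *
np.set_printoptions(precision=4,suppress=True)
o=bot.get_obs();print(o['tcp_pos'],o['eef_rot'])
c=bot.read_camera("wrist");W=cloud(c);cv2.imwrite("pics/w1.png",c["color"])
m=(np.hypot(W[...,0]-.428,W[...,1]+.124)<.05)&(W[...,2]>.04)&(W[...,2]<.06)
p=W[m];print(len(p))
if len(p)>5: print(p.mean(0),cv2.minEnclosingCircle(p[:,:2].astype(np.float32)))
E
```

```text
[ 0.4195 -0.1339  0.0979] [-0.0006  1.      0.0007 -0.0019]
972
[ 0.429  -0.1254  0.0475] ((0.4278304874897003, -0.1253727525472641), 0.012108677998185158)
```

Call:
play_rows([
  {"x":0.85,"y":-0.92,"z":0,"wx":0,"wy":0,"wz":0},
  {"x":0.85,"y":-0.92,"z":2,"wx":0,"wy":0,"wz":0},
  {"x":0.85,"y":-0.92,"z":4,"wx":0,"wy":0,"wz":0},
])

```text
clock: 2.45
tcp_pos: [0.4314, -0.1261, 0.0606]
eef_rot: [0.001, 1.0, -0.0, 0.002]
ft_force: [-0.2, 0.2, -0.9]
finger_gap: 0.0508
finger_force: 0.0
```

Call:
play_rows([
  {"x":0,"y":0,"z":0,"wx":0,"wy":0,"wz":0},
  {"x":0,"y":0,"z":0,"wx":0,"wy":0,"wz":0},
])

```text
clock: 2.7
tcp_pos: [0.4304, -0.126, 0.0605]
eef_rot: [0.0, 1.0, -0.0, 0.001]
ft_force: [-0.3, 0.1, 0.5]
finger_gap: 0.0513
finger_force: 0.0
```

```bash
python3 - <<'E'
from h import *
np.set_printoptions(precision=4,suppress=True)
for _ in range(3):
    o=bot.get_obs();print(o['tcp_pos'],o['eef_rot']);c=bot.read_camera("wrist")
E
```

```text
[ 0.4304 -0.126   0.0605] [ 0.0003  1.     -0.0002  0.0011]
[ 0.4305 -0.126   0.0606] [ 0.0003  1.     -0.0002  0.0013]
[ 0.4304 -0.126   0.0605] [ 0.0003  1.     -0.0001  0.0013]
```

Call:
play_rows([
  {"x":-0.24,"y":-0.1,"z":1.5,"wx":0,"wy":0,"wz":0},
  {"x":-0.24,"y":-0.1,"z":2.8,"wx":0,"wy":0,"wz":0},
  {"x":-0.24,"y":-0.1,"z":3.4,"wx":0,"wy":0,"wz":0},
  {"x":-0.24,"y":-0.1,"z":3.4,"wx":0,"wy":0,"wz":0},
])

```text
clock: 3.35
tcp_pos: [0.4265, -0.1246, 0.0249]
eef_rot: [-0.0, 1.0, -0.0, -0.0]
ft_force: [0.2, 0.0, 0.1]
finger_gap: 0.0511
finger_force: 0.0
```

Call:
play_rows([
  {"x":0,"y":0,"z":0,"wx":0,"wy":0,"wz":0},
  {"x":0,"y":0,"z":0,"wx":0,"wy":0,"wz":0},
  {"x":0,"y":0,"z":0,"wx":0,"wy":0,"wz":0},
  {"x":0,"y":0,"z":0,"wx":0,"wy":0,"wz":0},
], gripper=-1, squeeze=80)

```text
clock: 3.85
tcp_pos: [0.4269, -0.1247, 0.0254]
eef_rot: [0.0, 1.0, 0.0, 0.0]
ft_force: [0.0, -0.5, 0.6]
finger_gap: -0.0
finger_force: 0.0
```

```bash
python3 - <<'E'
from h import *
np.set_printoptions(precision=4,suppress=True)
c=bot.read_camera("wrist");a=c["color"];W=cloud(c)
t=bot.read_camera("top");T=cloud(t)
s=bot.read_camera("scene")["color"]
for n,C in(("w",W),("t",T)):
    m=(np.hypot(C[...,0]-.428,C[...,1]+.124)<.08)&(C[...,2]>.016)&(C[...,2]<.028);p=C[m]
    print(n,len(p), len(p) and (p.mean(0),cv2.minEnclosingCircle(p[:,:2].astype(np.float32))))
cv2.imwrite("pics/miss.png",np.hstack([cv2.resize(a,(400,300)),cv2.resize(t["color"][190:310,300:460],(400,300))]))
print(bot.get_obs()['finger_gap'],bot.mark_of("wrist","cap_small"))
E
```

```text
w 3989 (array([ 0.4358, -0.1252,  0.0219]), ((0.4280260503292084, -0.12536726891994476), 0.02638975717127323))
t 0 0
6.691974514526563e-05 [{'location': [0.4317, -0.1256, 0.0002], 'confidence': 0.68}]
```

View pics/miss.png

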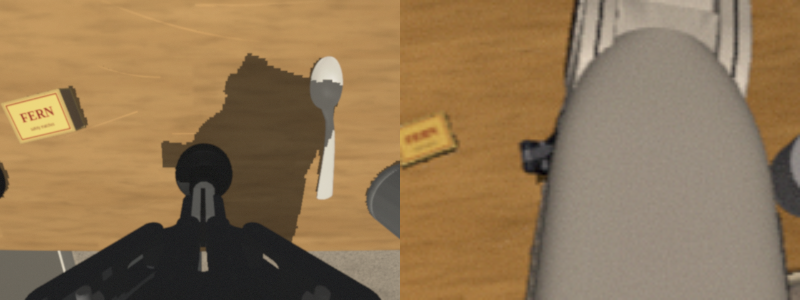

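The wrist view (left) shows the cap unmoved at (205,168), with the shut fingers in front of it at (203,190). I need a closer look.

```bash
python3 - <<'E'
from h import *
c=bot.read_camera("wrist");a=c["color"];W=cloud(c)
np.set_printoptions(precision=4,suppress=True)
b=cv2.convertScaleAbs(a[210:360,240:420],alpha=2.2,beta=25)
s=bot.read_camera("scene")["color"]
r=bot.find_in("scene","cap_small");print(r)
cv2.imwrite("pics/z1.png",np.hstack([cv2.resize(b,(480,400)),cv2.resize(s,(320,400))]))
m=(np.hypot(W[...,0]-.428,W[...,1]+.125)<.03)&(W[...,2]>.03)&(W[...,2]<.09)
p=W[m];
for z in np.arange(.03,.09,.01):
    q=p[(p[:,2]>=z)&(p[:,2]<z+.01)]
    if len(q): print(round(z,2),len(q),q.min(0),q.max(0))
E
```

```text
[{'location': [0.4242, -0.1043, 0.0221], 'confidence': 0.45}]
0.03 326 [ 0.4292 -0.1371  0.03  ] [ 0.4399 -0.1134  0.04  ]
0.04 1091 [ 0.4236 -0.1372  0.04  ] [ 0.4399 -0.1132  0.05  ]
0.05 1 [ 0.4347 -0.1242  0.0501] [ 0.4347 -0.1242  0.0501]
0.06 486 [ 0.4324 -0.1378  0.0604] [ 0.4381 -0.1109  0.07  ]
0.07 823 [ 0.4322 -0.1381  0.07  ] [ 0.438  -0.1108  0.08  ]
0.08 978 [ 0.4319 -0.1381  0.08  ] [ 0.4384 -0.1108  0.09  ]
```

View pics/z1.png

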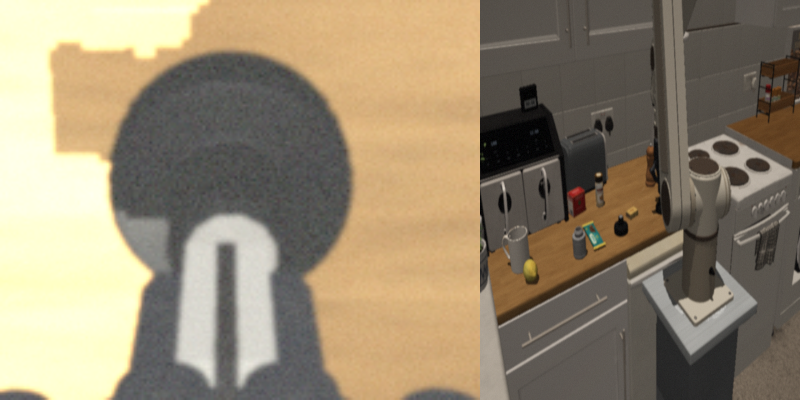

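```bash
python3 - <<'E'
from h import *
np.set_printoptions(precision=3,suppress=True,linewidth=160)
c=bot.read_camera("wrist");W=cloud(c);print(c["origin"],bot.get_obs()["tcp_pos"])
# crop scale 480/180=2.667
for cx in (200,228,262):
    u=int(240+cx/2.667)
    for cy in range(130,390,20):
        v=int(210+cy/2.667);print(cx,cy,c["color"][v,u],W[v,u])
E
```

```text
[ 0.509 -0.124  0.2  ] [ 0.427 -0.125  0.025]
200 130 [30 27 29] [ 0.442 -0.119  0.022]
200 150 [25 25 27] [ 0.438 -0.119  0.023]
200 170 [21 23 23] [ 0.438 -0.119  0.032]
200 190 [23 25 25] [ 0.438 -0.119  0.042]
200 210 [29 28 28] [ 0.436 -0.119  0.047]
200 230 [72 76 76] [ 0.433 -0.119  0.049]
200 250 [84 87 89] [ 0.437 -0.12   0.064]
200 270 [83 87 88] [ 0.437 -0.12   0.07 ]
200 290 [83 88 88] [ 0.437 -0.12   0.077]
200 310 [81 87 87] [ 0.437 -0.12   0.082]
200 330 [83 87 87] [ 0.437 -0.12   0.087]
200 350 [84 89 89] [ 0.437 -0.121  0.092]
200 370 [66 68 70] [ 0.438 -0.121  0.098]
228 130 [30 28 27] [ 0.442 -0.125  0.022]
228 150 [24 26 25] [ 0.439 -0.125  0.025]
228 170 [22 25 24] [ 0.439 -0.125  0.035]
228 190 [30 31 30] [ 0.439 -0.125  0.046]
228 210 [31 34 34] [ 0.437 -0.125  0.048]
228 230 [83 86 88] [ 0.433 -0.125  0.048]
228 250 [30 30 33] [ 0.438 -0.125  0.065]
228 270 [24 24 24] [ 0.437 -0.125  0.071]
228 290 [29 28 30] [ 0.437 -0.125  0.076]
228 310 [28 30 32] [ 0.437 -0.125  0.083]
228 330 [31 31 31] [ 0.437 -0.125  0.087]
228 350 [28 28 28] [ 0.437 -0.125  0.092]
228 370 [37 37 37] [ 0.436 -0.125  0.094]
262 130 [31 30 29] [ 0.442 -0.132  0.022]
262 150 [29 29 28] [ 0.438 -0.132  0.023]
262 170 [21 22 25] [ 0.437 -0.132  0.031]
262 190 [26 28 26] [ 0.438 -0.131  0.042]
262 210 [24 24 23] [ 0.436 -0.131  0.047]
262 230 [74 78 78] [ 0.432 -0.131  0.048]
262 250 [81 85 86] [ 0.437 -0.13   0.063]
262 270 [83 86 87] [ 0.437 -0.13   0.071]
262 290 [82 86 86] [ 0.437 -0.13   0.076]
262 310 [83 86 87] [ 0.437 -0.13   0.082]
262 330 [82 86 87] [ 0.437 -0.129  0.087]
262 350 [83 86 87] [ 0.438 -0.129  0.093]
262 370 [34 35 35] [ 0.438 -0.129  0.098]
```

The shut fingers end near z≈0.058, above the 0.048 knob top, although the TCP reads 0.025. So the fingertips sit about 33 mm behind the reported TCP. I'll open the gripper a little and measure the tips.

Call:
play_rows([
  {"x":0,"y":0,"z":0,"wx":0,"wy":0,"wz":0},
  {"x":0,"y":0,"z":0,"wx":0,"wy":0,"wz":0},
  {"x":0,"y":0,"z":0,"wx":0,"wy":0,"wz":0},
], gripper=-0.15)

```text
clock: 4.62
tcp_pos: [0.4268, -0.1246, 0.0252]
eef_rot: [0.0, 1.0, -0.0, -0.0]
ft_force: [0.3, 0.6, 0.1]
finger_gap: 0.0367
finger_force: 0.0
```

```bash
python3 - <<'E'
from h import *
np.set_printoptions(precision=4,suppress=True,linewidth=160)
c=bot.read_camera("wrist");W=cloud(c);o=bot.get_obs();print(o["tcp_pos"],o["finger_gap"])
# lower fringe of finger-like pixels : z between .03 and .098, outside the knob
m=(W[...,2]>.027)&(W[...,2]<.1)&(abs(W[...,1]+.125)<.06)&(W[...,0]<.45)&(W[...,0]>.38)
m&=~((np.hypot(W[...,0]-.428,W[...,1]+.125)<.0135)&(W[...,2]<.051))
p=W[m]
for z in np.arange(.025,.1,.008):
    for s in(-1,1):
        q=p[(p[:,2]>=z)&(p[:,2]<z+.008)&(s*(p[:,1]+.125)>0)]
        if len(q): print(round(z,3),s,len(q),q.min(0),q.max(0))
k=W[(np.hypot(W[...,0]-.428,W[...,1]+.125)<.03)&(W[...,2]>.043)&(W[...,2]<.051)];print(len(k),k.mean(0),cv2.minEnclosingCircle(k[:,:2].astype(np.float32)))
cv2.imwrite("pics/z2.png",cv2.convertScaleAbs(cv2.resize(c["color"][180:400,180:480],(600,440)),alpha=2.2,beta=25))
E
```

```text
[ 0.4268 -0.1246  0.0253] 0.036481004203043094
0.057 -1 126 [ 0.4146 -0.1531  0.0584] [ 0.4382 -0.1425  0.065 ]
0.057 1 119 [ 0.4157 -0.1064  0.058 ] [ 0.4376 -0.0975  0.065 ]
0.065 -1 368 [ 0.4151 -0.1562  0.065 ] [ 0.4379 -0.1424  0.073 ]
0.065 1 374 [ 0.4151 -0.1064  0.065 ] [ 0.4378 -0.0926  0.073 ]
0.073 -1 451 [ 0.4151 -0.1563  0.073 ] [ 0.4379 -0.1424  0.081 ]
0.073 1 442 [ 0.4148 -0.1065  0.073 ] [ 0.4379 -0.0927  0.081 ]
0.081 -1 526 [ 0.4146 -0.1563  0.081 ] [ 0.4382 -0.1424  0.089 ]
0.081 1 535 [ 0.4148 -0.1065  0.081 ] [ 0.4379 -0.0925  0.089 ]
0.089 -1 733 [ 0.4146 -0.1561  0.089 ] [ 0.438  -0.1424  0.097 ]
0.089 1 729 [ 0.4152 -0.1065  0.089 ] [ 0.4382 -0.0929  0.097 ]
0.097 -1 166 [ 0.4163 -0.1614  0.097 ] [ 0.439  -0.1428  0.1   ]
0.097 1 154 [ 0.4194 -0.1064  0.0971] [ 0.4387 -0.0882  0.1   ]
1743 [ 0.4293 -0.1252  0.0477] ((0.42770734429359436, -0.12529659271240234), 0.012459855526685715)
```

View pics/z2.png

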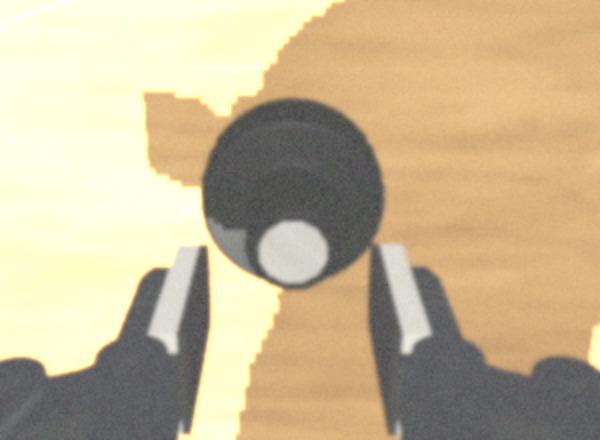

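The gripper picture shows the fingers straddling the knob (293,250), with their tips at z≈0.058. That confirms the 33 mm offset, so I go 3.2 cm lower while watching the force.

Call:
play_rows([
  {"x":0.1,"y":0.05,"z":1,"wx":0,"wy":0,"wz":0},
  {"x":0.1,"y":0.05,"z":2,"wx":0,"wy":0,"wz":0},
  {"x":0.1,"y":0.05,"z":2.6,"wx":0,"wy":0,"wz":0},
  {"x":0.1,"y":0.05,"z":3.1,"wx":0,"wy":0,"wz":0},
  {"x":0.1,"y":0.05,"z":3.1,"wx":0,"wy":0,"wz":0},
])

```text
clock: 5.3
tcp_pos: [0.4274, -0.125, -0.0062]
eef_rot: [-0.0, 1.0, 0.0, -0.001]
ft_force: [-0.7, -0.1, 0.1]
finger_gap: 0.0361
finger_force: 0.0
```

Call:
play_rows([
  {"x":0,"y":0,"z":0,"wx":0,"wy":0,"wz":0},
  {"x":0,"y":0,"z":0,"wx":0,"wy":0,"wz":0},
  {"x":0,"y":0,"z":0,"wx":0,"wy":0,"wz":0},
  {"x":0,"y":0,"z":0,"wx":0,"wy":0,"wz":0},
], gripper=-1, squeeze=80)

```text
clock: 5.8
tcp_pos: [0.428, -0.1252, -0.0054]
eef_rot: [0.0, 1.0, 0.0, 0.0]
ft_force: [-1.4, 0.8, 4.6]
finger_gap: 0.0215
finger_force: 78.3
```

Gripped: 78 N, gap about the knob's diameter. Now I lift and carry it.

Call:
play_rows([
  {"x":0,"y":0,"z":-5,"wx":0,"wy":0,"wz":0},
  {"x":0,"y":0,"z":-11,"wx":0,"wy":0,"wz":0},
  {"x":0,"y":-5,"z":-14.5,"wx":0,"wy":0,"wz":0},
  {"x":0,"y":-11,"z":-14.5,"wx":0,"wy":0,"wz":0},
  {"x":0,"y":-17,"z":-14.5,"wx":0,"wy":0,"wz":0},
])

```text
clock: 6.42
tcp_pos: [0.4283, 0.0222, 0.1396]
eef_rot: [-0.011, 1.0, 0.017, 0.0]
ft_force: [0.7, -0.1, -2.2]
finger_gap: 0.0214
finger_force: 79.0
```

Call:
play_rows([
  {"x":-1,"y":-6,"z":0,"wx":0,"wy":0,"wz":0},
  {"x":-2,"y":-12,"z":0,"wx":0,"wy":0,"wz":0},
  {"x":-2.5,"y":-18,"z":0,"wx":0,"wy":0,"wz":0},
  {"x":-2.5,"y":-23,"z":0,"wx":0,"wy":0,"wz":0},
  {"x":-2.5,"y":-24,"z":0,"wx":0,"wy":0,"wz":0},
])

```text
clock: 7.05
tcp_pos: [0.4141, 0.067, 0.1435]
eef_rot: [-0.035, 0.998, 0.052, -0.003]
ft_force: [0.4, 0.0, -2.4]
finger_gap: 0.0213
finger_force: 79.0
```

Call:
play_rows([
  {"x":0,"y":0,"z":0,"wx":0,"wy":0,"wz":0},
  {"x":0,"y":0,"z":0,"wx":0,"wy":0,"wz":0},
])

```text
clock: 7.3
tcp_pos: [0.4139, 0.0671, 0.1434]
eef_rot: [-0.035, 0.998, 0.052, -0.003]
ft_force: [-0.5, -0.9, -2.3]
finger_gap: 0.0212
finger_force: 79.0
```

```bash
python3 - <<'E'
from h import *
np.set_printoptions(precision=4,suppress=True,linewidth=160)
o=bot.get_obs();print(o["q"],o["tcp_pos"],o["eef_rot"],R.from_quat(np.roll(o["eef_rot"],-1)).as_matrix())
E
```

```text
[ 0.1039  0.1186 -0.2977  1.1567  0.0711  3.1406] [0.4139 0.0671 0.1434] [-0.0354  0.998   0.0523 -0.003 ] [[ 0.9945  0.1042 -0.0096]
 [ 0.1047 -0.992   0.0704]
 [-0.0022 -0.071  -0.9975]]
```

```bash
cat >> h.py <<'E'
RT=np.array([[0,1,0],[1,0,0],[0,0,-1.]])  # tool x=world y, tool y=world x, z down
def go(p,Rt=RT):
    o=bot.get_obs();C=R.from_quat(np.roll(o["eef_rot"],-1)).as_matrix()
    print("cm",np.round(C.T@(np.array(p)-o["tcp_pos"])*100,2),"rv",np.round(R.from_matrix(C.T@Rt).as_rotvec(),4),"tcp",o["tcp_pos"],"q",np.round(o["q"],2))
E
python3 -c "
from h import *
go((.4013,.3226,.1434))"
```

```text
cm [  1.43 -25.47   1.81] rv [-0.0595 -0.0503 -1.4653] tcp [0.41385667 0.06712865 0.14340905] q [ 0.1   0.12 -0.3   1.16  0.07  3.14]
```

Call:
play_rows([
  {"x":0.3,"y":-5,"z":0.4,"wx":-0.007,"wy":-0.006,"wz":-0.18},
  {"x":0.6,"y":-10,"z":0.7,"wx":-0.015,"wy":-0.012,"wz":-0.36},
  {"x":0.8,"y":-15,"z":1.1,"wx":-0.022,"wy":-0.019,"wz":-0.54},
  {"x":1.1,"y":-20,"z":1.4,"wx":-0.03,"wy":-0.025,"wz":-0.72},
  {"x":1.4,"y":-25.5,"z":1.8,"wx":-0.037,"wy":-0.031,"wz":-0.9},
])

```text
clock: 7.92
tcp_pos: [0.4008, 0.3245, 0.1437]
eef_rot: [-0.014, 0.875, 0.484, -0.001]
ft_force: [0.3, 0.3, -0.6]
finger_gap: 0.0211
finger_force: 78.9
```

```bash
python3 -c "
from h import *
go((.4013,.3226,.1434))"
```

```text
cm [-0.13  0.14  0.02] rv [-0.0219 -0.0191 -0.5595] tcp [0.40080346 0.32449891 0.14368075] q [ 0.66  0.3  -0.06  1.21  0.03  2.79]
```

Call:
play_rows([
  {"x":-0.1,"y":0.1,"z":0,"wx":-0.007,"wy":-0.006,"wz":-0.18},
  {"x":-0.1,"y":0.1,"z":0,"wx":-0.014,"wy":-0.013,"wz":-0.36},
  {"x":-0.13,"y":0.14,"z":0,"wx":-0.022,"wy":-0.019,"wz":-0.56},
  {"x":-0.13,"y":0.14,"z":0,"wx":-0.022,"wy":-0.019,"wz":-0.56},
  {"x":-0.13,"y":0.14,"z":0,"wx":-0.022,"wy":-0.019,"wz":-0.56},
])

```text
clock: 8.55
tcp_pos: [0.4013, 0.3211, 0.1435]
eef_rot: [-0.0, 0.71, 0.704, -0.0]
ft_force: [0.3, 0.3, -0.7]
finger_gap: 0.0215
finger_force: 78.9
```

```bash
python3 - <<'E'
from h import *
np.set_printoptions(precision=4,suppress=True,linewidth=160)
go((.4013,.3226,.1434))
c=bot.read_camera("wrist");W=cloud(c);cv2.imwrite("pics/w5.png",c["color"])
print(c["origin"])
for n,lo,hi,r in (("sh",.054,.066,.05),("rim",.069,.083,.05),("plate",.16,.178,.08)):
    p=W[(np.hypot(W[...,0]-.4013,W[...,1]-.3226)<r)&(W[...,2]>lo)&(W[...,2]<hi)]
    if len(p)>5:
        a=cv2.minEnclosingCircle(p[:,:2].astype(np.float32));print(n,len(p),a,np.median(p[:,2]))
p=W[(np.hypot(W[...,0]-.4013,W[...,1]-.3226)<.05)&(W[...,2]>.09)]
print(np.histogram(p[:,2],np.arange(.09,.25,.01)))
E
```

```text
cm [0.15 0.   0.01] rv [-0.0009 -0.0002 -0.0074] tcp [0.4013 0.3211 0.1435] q [ 0.67  0.3  -0.06  1.21  0.    2.25]
[0.4015 0.404  0.3182]
sh 1621 ((0.4008185863494873, 0.32430025935173035), 0.028083570301532745) 0.05969532405730493
rim 779 ((0.4008140563964844, 0.3243141174316406), 0.01905618980526924) 0.07426496388847306
plate 4253 ((0.4006708860397339, 0.3243545591831207), 0.026354828849434853) 0.1705662611992368
(array([   0,    0,    0,    0,    0,   14,  496, 1361, 3003, 1173, 3425, 1104, 1715, 4631, 8587]), array([0.09, 0.1 , 0.11, 0.12, 0.13, 0.14, 0.15, 0.16, 0.17, 0.18, 0.19, 0.2 , 0.21, 0.22, 0.23, 0.24]))
```

View pics/w5.png

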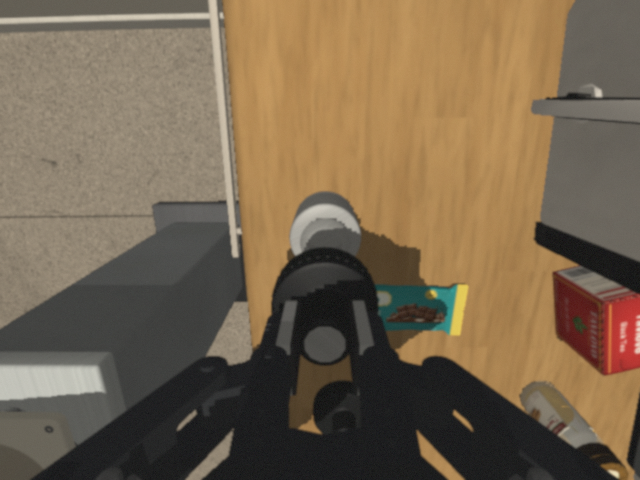

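The wrist view shows the cap (325,290) held directly over the small jar (325,235). Its measured centre agrees with the jar's to within a millimetre, so I descend.

Call:
play_rows([
  {"x":0.07,"y":0,"z":2.5,"wx":0,"wy":0,"wz":0},
  {"x":0.07,"y":0,"z":5,"wx":0,"wy":0,"wz":0},
  {"x":0.07,"y":0,"z":6.8,"wx":0,"wy":0,"wz":0},
  {"x":0.07,"y":0,"z":7.7,"wx":0,"wy":0,"wz":0},
  {"x":0.07,"y":0,"z":7.7,"wx":0,"wy":0,"wz":0},
])

```text
clock: 9.22
tcp_pos: [0.4011, 0.3218, 0.0663]
eef_rot: [-0.0, 0.709, 0.705, -0.001]
ft_force: [0.2, 0.7, -0.6]
finger_gap: 0.0213
finger_force: 78.9
```

```bash
python3 - <<'E'
from h import *
np.set_printoptions(precision=4,suppress=True,linewidth=160)
go((.4013,.3226,.0546));print(bot.get_obs()["ft_force"])
c=bot.read_camera("wrist");W=cloud(c)
for n,lo,hi,r in (("sh",.054,.066,.05),("plate",.085,.1,.08)):
    p=W[(np.hypot(W[...,0]-.4013,W[...,1]-.3226)<r)&(W[...,2]>lo)&(W[...,2]<hi)]
    if len(p)>5:
        a=cv2.minEnclosingCircle(p[:,:2].astype(np.float32));print(n,len(p),a,np.median(p[:,2]))
E
```

```text
cm [0.08 0.02 1.17] rv [-0.0013  0.0002 -0.0056] tcp [0.4011 0.3218 0.0663] q [ 0.68  0.37 -0.18  1.02  0.    2.25]
[ 0.2239  0.735  -0.601 ]
sh 1563 ((0.40112197399139404, 0.32522764801979065), 0.028101671487092972) 0.05952059461414233
plate 4059 ((0.40048733353614807, 0.32511451840400696), 0.0263814777135849) 0.09336957850723115
```

Call:
play_rows([
  {"x":0,"y":0,"z":0.25,"wx":0,"wy":0,"wz":0},
  {"x":0,"y":0,"z":0.4,"wx":0,"wy":0,"wz":0},
  {"x":0,"y":0,"z":0.55,"wx":0,"wy":0,"wz":0},
  {"x":0,"y":0,"z":0.7,"wx":0,"wy":0,"wz":0},
  {"x":0,"y":0,"z":0.8,"wx":0,"wy":0,"wz":0},
])

```text
clock: 9.9
tcp_pos: [0.402, 0.3231, 0.0604]
eef_rot: [-0.001, 0.709, 0.706, 0.002]
ft_force: [-1.7, 0.3, 9.4]
finger_gap: 0.0216
finger_force: 80.1
```

Call:
play_rows([
  {"x":0,"y":0,"z":0.1,"wx":0,"wy":0,"wz":0},
  {"x":0,"y":0,"z":0.2,"wx":0,"wy":0,"wz":0},
  {"x":0,"y":0,"z":0.3,"wx":0,"wy":0,"wz":0},
  {"x":0,"y":0,"z":0.4,"wx":0,"wy":0,"wz":0},
  {"x":0,"y":0,"z":0.45,"wx":0,"wy":0,"wz":0},
])

```text
clock: 10.52
tcp_pos: [0.4022, 0.323, 0.0554]
eef_rot: [-0.0, 0.709, 0.706, 0.001]
ft_force: [-0.4, 1.2, 7.0]
finger_gap: 0.0218
finger_force: 79.8
```

Call:
play_rows([
  {"x":0,"y":0,"z":0.1,"wx":0,"wy":0,"wz":0},
  {"x":0,"y":0,"z":0.2,"wx":0,"wy":0,"wz":0},
  {"x":0,"y":0,"z":0.3,"wx":0,"wy":0,"wz":0},
  {"x":0,"y":0,"z":0.3,"wx":0,"wy":0,"wz":0},
])

```text
clock: 11.02
tcp_pos: [0.4023, 0.3232, 0.0546]
eef_rot: [-0.0, 0.709, 0.706, 0.002]
ft_force: [-4.1, -2.6, 21.4]
finger_gap: 0.0216
finger_force: 81.5
```

Call:
play_rows([
  {"x":0,"y":0,"z":0.15,"wx":0,"wy":0,"wz":0},
  {"x":0,"y":0,"z":0.3,"wx":0,"wy":0,"wz":0},
  {"x":0,"y":0,"z":0.3,"wx":0,"wy":0,"wz":0},
])

```text
clock: 11.4
tcp_pos: [0.4026, 0.3234, 0.0544]
eef_rot: [-0.0, 0.709, 0.705, 0.003]
ft_force: [-9.2, -6.9, 38.0]
finger_gap: 0.0213
finger_force: 83.5
```

```bash
python3 - <<'E'
from h import *
np.set_printoptions(precision=4,suppress=True,linewidth=160)
c=bot.read_camera("wrist");W=cloud(c)
for n,lo,hi,r in (("sh",.056,.064,.05),("plate",.075,.09,.04)):
    p=W[(np.hypot(W[...,0]-.4013,W[...,1]-.3246)<r)&(W[...,2]>lo)&(W[...,2]<hi)]
    if len(p)>5:
        a=cv2.minEnclosingCircle(p[:,:2].astype(np.float32));print(n,len(p),a,np.median(p[:,2]))
E
```

```text
sh 893 ((0.4010745882987976, 0.3267568349838257), 0.027684664353728294) 0.05920974970564391
plate 3985 ((0.4015556573867798, 0.3264074921607971), 0.026511572301387787) 0.08175521398927052
```

Hard stop at 38 N, with the plate 22.5 mm above the shoulder, so the small cap is home. I ease the push and release.

Call:
play_rows([
  {"x":0,"y":0,"z":-0.3,"wx":0,"wy":0,"wz":0},
  {"x":0,"y":0,"z":-0.6,"wx":0,"wy":0,"wz":0},
  {"x":0,"y":0,"z":-0.6,"wx":0,"wy":0,"wz":0},
])

```text
clock: 11.82
tcp_pos: [0.4016, 0.3229, 0.0546]
eef_rot: [-0.001, 0.709, 0.706, 0.001]
ft_force: [-0.5, 1.7, 6.0]
finger_gap: 0.0211
finger_force: 79.7
```

Call:
play_rows([
  {"x":0,"y":0,"z":0,"wx":0,"wy":0,"wz":0},
  {"x":0,"y":0,"z":0,"wx":0,"wy":0,"wz":0},
  {"x":0,"y":0,"z":0,"wx":0,"wy":0,"wz":0},
  {"x":0,"y":0,"z":-2,"wx":0,"wy":0,"wz":0},
  {"x":0,"y":0,"z":-4,"wx":0,"wy":0,"wz":0},
], gripper=-0.15)

```text
clock: 12.45
tcp_pos: [0.4008, 0.3215, 0.0939]
eef_rot: [-0.0, 0.709, 0.705, -0.001]
ft_force: [0.5, -0.1, 0.6]
finger_gap: 0.0367
finger_force: 0.0
```

```bash
python3 - <<'E'
from h import *
np.set_printoptions(precision=4,suppress=True,linewidth=160)
c=bot.read_camera("wrist");W=cloud(c)
for n,lo,hi,r in (("sh",.056,.064,.05),("plate",.075,.09,.04),("knob",.1,.112,.03)):
    p=W[(np.hypot(W[...,0]-.4013,W[...,1]-.3246)<r)&(W[...,2]>lo)&(W[...,2]<hi)]
    if len(p)>5:
        a=cv2.minEnclosingCircle(p[:,:2].astype(np.float32));print(n,len(p),a,np.median(p[:,2]))
        A=np.c_[p[:,:2],np.ones(len(p))];print(np.linalg.lstsq(A,p[:,2],rcond=None)[0])
go((.419,.1107,.10))
E
```

```text
sh 559 ((0.4007578492164612, 0.3278065323829651), 0.02747643180191517) 0.05915675293336875
[-0.0048  0.0123  0.0569]
plate 3914 ((0.40089327096939087, 0.3241080343723297), 0.026525534689426422) 0.08187004646892353
[-0.0009 -0.0301  0.0921]
knob 1679 ((0.40087348222732544, 0.32385382056236267), 0.012212200090289116) 0.10778579105652492
[ 0.0063 -0.136   0.149 ]
cm [-21.2    1.76  -0.36] rv [ 0.0021 -0.0023 -0.0048] tcp [0.4024 0.3228 0.0969] q [ 0.68  0.34 -0.14  1.09  0.    2.25]
```

Call:
play_rows([
  {"x":-5,"y":0.4,"z":-0.5,"wx":0,"wy":0,"wz":0},
  {"x":-11,"y":0.8,"z":-0.5,"wx":0,"wy":0,"wz":0},
  {"x":-17,"y":1.4,"z":-0.5,"wx":0,"wy":0,"wz":0},
  {"x":-21,"y":1.7,"z":0,"wx":0,"wy":0,"wz":0},
  {"x":-21.2,"y":1.7,"z":2,"wx":0,"wy":0,"wz":0},
])

```text
clock: 13.12
tcp_pos: [0.4181, 0.1075, 0.0743]
eef_rot: [0.0, 0.71, 0.704, 0.001]
ft_force: [0.9, 0.7, -0.5]
finger_gap: 0.0364
finger_force: 0.0
```

Call:
play_rows([
  {"x":0,"y":0,"z":0,"wx":0,"wy":0,"wz":0},
  {"x":0,"y":0,"z":0,"wx":0,"wy":0,"wz":0},
])

```text
clock: 13.38
tcp_pos: [0.4173, 0.1103, 0.0742]
eef_rot: [-0.0, 0.709, 0.706, -0.0]
ft_force: [0.4, 0.1, 0.2]
finger_gap: 0.0361
finger_force: 0.0
```

```bash
python3 - <<'E'
from h import *
np.set_printoptions(precision=4,suppress=True,linewidth=160)
c=bot.read_camera("wrist");W=cloud(c)
for n,lo,hi,r in (("plate",.018,.027,.045),("knob",.043,.052,.03)):
    p=W[(np.hypot(W[...,0]-.419,W[...,1]-.1107)<r)&(W[...,2]>lo)&(W[...,2]<hi)]
    if len(p)>5:
        a=cv2.minEnclosingCircle(p[:,:2].astype(np.float32));print(n,len(p),a,np.median(p[:,2]))
go((.419,.1107,-.005))
E
```

```text
plate 5244 ((0.4192466139793396, 0.10983340442180634), 0.03334503248333931) 0.021922507695325694
knob 1088 ((0.41896921396255493, 0.11037462949752808), 0.012132239528000355) 0.04787309171369973
cm [0.02 0.14 7.94] rv [ 0.     -0.0005 -0.0037] tcp [0.4176 0.1105 0.0744] q [ 0.26  0.21 -0.38  0.98  0.    1.83]
```

Call:
play_rows([
  {"x":0,"y":0.14,"z":2,"wx":0,"wy":0,"wz":0},
  {"x":0,"y":0.14,"z":5,"wx":0,"wy":0,"wz":0},
  {"x":0,"y":0.14,"z":7,"wx":0,"wy":0,"wz":0},
  {"x":0,"y":0.14,"z":8,"wx":0,"wy":0,"wz":0},
  {"x":0,"y":0.14,"z":8,"wx":0,"wy":0,"wz":0},
])

```text
clock: 14.05
tcp_pos: [0.4185, 0.1103, -0.0061]
eef_rot: [-0.0, 0.708, 0.706, -0.0]
ft_force: [0.4, 0.7, -0.1]
finger_gap: 0.036
finger_force: 0.0
```

Call:
play_rows([
  {"x":0,"y":0,"z":0,"wx":0,"wy":0,"wz":0},
  {"x":0,"y":0,"z":0,"wx":0,"wy":0,"wz":0},
  {"x":0,"y":0,"z":0,"wx":0,"wy":0,"wz":0},
  {"x":0,"y":0,"z":0,"wx":0,"wy":0,"wz":0},
], gripper=-1, squeeze=90)

```text
clock: 14.55
tcp_pos: [0.4194, 0.1103, -0.0049]
eef_rot: [-0.0, 0.709, 0.705, 0.001]
ft_force: [-1.7, 0.7, 5.5]
finger_gap: 0.0212
finger_force: 88.0
```

Call:
play_rows([
  {"x":0,"y":0,"z":-5,"wx":0,"wy":0,"wz":0},
  {"x":0,"y":0,"z":-11,"wx":0,"wy":0,"wz":0},
  {"x":-5,"y":0,"z":-14.5,"wx":0,"wy":0,"wz":0},
  {"x":-11,"y":0,"z":-15,"wx":0,"wy":0,"wz":0},
  {"x":-17,"y":0,"z":-15,"wx":0,"wy":0,"wz":0},
])

```text
clock: 15.18
tcp_pos: [0.4185, -0.0617, 0.1451]
eef_rot: [0.001, 0.708, 0.706, 0.001]
ft_force: [0.5, -0.2, -3.1]
finger_gap: 0.0208
finger_force: 88.5
```

Call:
play_rows([
  {"x":-6,"y":-0.5,"z":0,"wx":0,"wy":0,"wz":0},
  {"x":-12,"y":-1,"z":0,"wx":0,"wy":0,"wz":0},
  {"x":-18,"y":-1.5,"z":0,"wx":0,"wy":0,"wz":0},
  {"x":-24,"y":-1.9,"z":0,"wx":0,"wy":0,"wz":0},
  {"x":-26.8,"y":-1.9,"z":0,"wx":0,"wy":0,"wz":0},
])

```text
clock: 15.8
tcp_pos: [0.3966, -0.3312, 0.1436]
eef_rot: [-0.0, 0.71, 0.704, -0.0]
ft_force: [-0.4, 0.3, -1.8]
finger_gap: 0.0208
finger_force: 88.5
```

Call:
play_rows([
  {"x":0,"y":0,"z":0,"wx":0,"wy":0,"wz":0},
  {"x":0,"y":0,"z":0,"wx":0,"wy":0,"wz":0},
])

```text
clock: 16.05
tcp_pos: [0.3971, -0.3274, 0.1434]
eef_rot: [-0.001, 0.709, 0.705, -0.0]
ft_force: [0.1, 0.6, -2.1]
finger_gap: 0.0206
finger_force: 88.5
```

```bash
cat > m.py <<'E'
from h import *
np.set_printoptions(precision=4,suppress=True,linewidth=160)
go((.4002,-.3278,.0801));z=bot.get_obs()["tcp_pos"][2]+.0049+.022
c=bot.read_camera("wrist");W=cloud(c)
for n,lo,hi,r in (("sh",.079,.091,.06),("rim",.094,.107,.06),("plate",z-.006,z+.006,.06)):
    p=W[(np.hypot(W[...,0]-.4002,W[...,1]+.327)<r)&(W[...,2]>lo)&(W[...,2]<hi)]
    if len(p)>5:
        a=cv2.minEnclosingCircle(p[:,:2].astype(np.float32));print(n,len(p),a,np.median(p[:,2]))
E
python3 m.py
```

```text
cm [-0.05  0.32  6.33] rv [-0.0017 -0.0015 -0.0048] tcp [ 0.3971 -0.3274  0.1434] q [-0.69  0.3  -0.06  1.21  0.    0.89]
sh 2171 ((0.39950400590896606, -0.3275550603866577), 0.03584970906376839) 0.08471814509386158
rim 599 ((0.40112006664276123, -0.31686079502105713), 0.022818196564912796) 0.09843000818069161
plate 6981 ((0.3964613974094391, -0.3273279368877411), 0.033630821853876114) 0.17014395181448427
```

Call:
play_rows([
  {"x":0,"y":0.31,"z":1,"wx":0,"wy":0,"wz":0},
  {"x":0,"y":0.31,"z":2.5,"wx":0,"wy":0,"wz":0},
  {"x":0,"y":0.31,"z":4,"wx":0,"wy":0,"wz":0},
  {"x":0,"y":0.31,"z":5,"wx":0,"wy":0,"wz":0},
  {"x":0,"y":0.31,"z":5,"wx":0,"wy":0,"wz":0},
])

```text
clock: 16.73
tcp_pos: [0.3998, -0.3273, 0.0925]
eef_rot: [-0.002, 0.709, 0.705, -0.0]
ft_force: [0.1, 1.1, -2.0]
finger_gap: 0.0206
finger_force: 88.5
```

```bash
python3 m.py
```

```text
cm [-0.05  0.04  1.24] rv [-0.0028 -0.0021 -0.0047] tcp [ 0.3998 -0.3273  0.0925] q [-0.69  0.35 -0.14  1.09 -0.    0.89]
sh 1458 ((0.39940616488456726, -0.32526087760925293), 0.035762473940849304) 0.0843989862466144
rim 455 ((0.39888978004455566, -0.31546735763549805), 0.03128238022327423) 0.10348389756659387
plate 6966 ((0.3990876078605652, -0.32726848125457764), 0.03345885127782822) 0.11925716596977327
```

Call:
play_rows([
  {"x":0,"y":0.03,"z":0.3,"wx":0,"wy":0,"wz":0},
  {"x":0,"y":0.03,"z":0.45,"wx":0,"wy":0,"wz":0},
  {"x":0,"y":0.03,"z":0.6,"wx":0,"wy":0,"wz":0},
  {"x":0,"y":0.03,"z":0.75,"wx":0,"wy":0,"wz":0},
  {"x":0,"y":0.03,"z":0.85,"wx":0,"wy":0,"wz":0},
])

```text
clock: 17.4
tcp_pos: [0.4008, -0.3287, 0.0865]
eef_rot: [0.0, 0.709, 0.705, -0.001]
ft_force: [-4.1, -0.1, 8.2]
finger_gap: 0.0213
finger_force: 89.6
```

Call:
play_rows([
  {"x":0,"y":0,"z":0.1,"wx":0,"wy":0,"wz":0},
  {"x":0,"y":0,"z":0.2,"wx":0,"wy":0,"wz":0},
  {"x":0,"y":0,"z":0.3,"wx":0,"wy":0,"wz":0},
  {"x":0,"y":0,"z":0.4,"wx":0,"wy":0,"wz":0},
  {"x":0,"y":0,"z":0.5,"wx":0,"wy":0,"wz":0},
])

```text
clock: 18.02
tcp_pos: [0.4014, -0.3286, 0.0817]
eef_rot: [0.001, 0.709, 0.705, -0.0]
ft_force: [-2.4, 0.2, 6.6]
finger_gap: 0.0214
finger_force: 89.6
```

Call:
play_rows([
  {"x":0,"y":0,"z":0.1,"wx":0,"wy":0,"wz":0},
  {"x":0,"y":0,"z":0.2,"wx":0,"wy":0,"wz":0},
  {"x":0,"y":0,"z":0.25,"wx":0,"wy":0,"wz":0},
  {"x":0,"y":0,"z":0.25,"wx":0,"wy":0,"wz":0},
])

```text
clock: 18.52
tcp_pos: [0.4015, -0.3287, 0.0801]
eef_rot: [0.001, 0.709, 0.705, -0.0]
ft_force: [-4.0, 2.4, 12.5]
finger_gap: 0.0213
finger_force: 90.3
```

Call:
play_rows([
  {"x":0,"y":0,"z":0.15,"wx":0,"wy":0,"wz":0},
  {"x":0,"y":0,"z":0.3,"wx":0,"wy":0,"wz":0},
  {"x":0,"y":0,"z":0.4,"wx":0,"wy":0,"wz":0},
  {"x":0,"y":0,"z":0.4,"wx":0,"wy":0,"wz":0},
])

```text
clock: 19.02
tcp_pos: [0.4019, -0.3291, 0.08]
eef_rot: [0.003, 0.709, 0.705, -0.0]
ft_force: [-10.1, 6.9, 36.3]
finger_gap: 0.0211
finger_force: 92.7
```

```bash
python3 m.py
```

```text
cm [ 0.13 -0.17 -0.01] rv [ 0.0038  0.004  -0.0049] tcp [ 0.4019 -0.3291  0.08  ] q [-0.69  0.36 -0.16  1.05 -0.    0.89]
sh 1537 ((0.3995109796524048, -0.32677456736564636), 0.0359196662902832) 0.08450825233488368
rim 4275 ((0.40104565024375916, -0.3287312686443329), 0.03356924653053284) 0.10633843568137641
plate 7005 ((0.4008873999118805, -0.32876428961753845), 0.033490702509880066) 0.10693658052580732
```

The large cap is home too: hard stop at 36 N, plate 22.4 mm above the shoulder. I ease off, tighten the grip and lift.

Call:
play_rows([
  {"x":0,"y":0,"z":-0.3,"wx":0,"wy":0,"wz":0},
  {"x":0,"y":0,"z":-0.65,"wx":0,"wy":0,"wz":0},
  {"x":0,"y":0,"z":-0.65,"wx":0,"wy":0,"wz":0},
  {"x":0,"y":0,"z":-0.65,"wx":0,"wy":0,"wz":0},
  {"x":0,"y":0,"z":-0.65,"wx":0,"wy":0,"wz":0},
], squeeze=110)

```text
clock: 19.7
tcp_pos: [0.4009, -0.3283, 0.0804]
eef_rot: [-0.0, 0.709, 0.705, -0.0]
ft_force: [-3.0, 0.3, 4.2]
finger_gap: 0.0204
finger_force: 108.9
```

Call:
play_rows([
  {"x":0,"y":0,"z":-0.4,"wx":0,"wy":0,"wz":0},
  {"x":0,"y":0,"z":-1.2,"wx":0,"wy":0,"wz":0},
  {"x":0,"y":0,"z":-2.4,"wx":0,"wy":0,"wz":0},
  {"x":0,"y":0,"z":-3.8,"wx":0,"wy":0,"wz":0},
  {"x":0,"y":0,"z":-5,"wx":0,"wy":0,"wz":0},
])

```text
clock: 20.32
tcp_pos: [0.4014, -0.3283, 0.1318]
eef_rot: [0.0, 0.709, 0.705, 0.0]
ft_force: [-0.5, -0.2, -5.6]
finger_gap: 0.0209
finger_force: 108.0
```

Call:
play_rows([
  {"x":0,"y":0,"z":-1.5,"wx":0,"wy":0,"wz":0},
  {"x":0,"y":0,"z":-2.8,"wx":0,"wy":0,"wz":0},
  {"x":0,"y":0,"z":-3.8,"wx":0,"wy":0,"wz":0},
  {"x":0,"y":0,"z":-4.2,"wx":0,"wy":0,"wz":0},
  {"x":0,"y":0,"z":-4.2,"wx":0,"wy":0,"wz":0},
])

```text
clock: 20.95
tcp_pos: [0.401, -0.3281, 0.1725]
eef_rot: [-0.0, 0.709, 0.705, -0.0]
ft_force: [0.4, -0.6, -6.4]
finger_gap: 0.021
finger_force: 108.1
```

Call:
play_rows([
  {"x":0,"y":0,"z":0,"wx":0,"wy":0,"wz":0},
  {"x":0,"y":0,"z":0,"wx":0,"wy":0,"wz":0},
  {"x":0,"y":0,"z":0,"wx":0,"wy":0,"wz":0},
  {"x":0,"y":0,"z":0,"wx":0,"wy":0,"wz":0},
])

```text
clock: 21.45
tcp_pos: [0.401, -0.328, 0.1722]
eef_rot: [-0.0, 0.709, 0.705, -0.0]
ft_force: [0.1, -0.1, -5.9]
finger_gap: 0.0206
finger_force: 108.1
```

```bash
python3 - <<'E'
from h import *
np.set_printoptions(precision=4,suppress=True,linewidth=160)
o=bot.get_obs();print(o["tcp_pos"],o["ft_force"])
dz=o["tcp_pos"][2]-.0801
c=bot.read_camera("wrist");W=cloud(c)
for n,lo,hi,r in (("sh",.079,.091,.06),("plate",.101,.113,.06)):
    p=W[(np.hypot(W[...,0]-.4002,W[...,1]+.327)<r)&(W[...,2]-dz>lo)&(W[...,2]-dz<hi)]
    if len(p)>5: print(n,len(p),cv2.minEnclosingCircle(p[:,:2].astype(np.float32)),np.median(p[:,2])-dz)
s=bot.read_camera("scene");t=bot.read_camera("top");T=cloud(t)
for n,lo,hi in (("plateS",.077,.087),("knobS",.1,.113)):
    p=T[(np.hypot(T[...,0]-.4013,T[...,1]-.3226)<.05)&(T[...,2]>lo)&(T[...,2]<hi)]
    if len(p)>5: print(n,len(p),cv2.minEnclosingCircle(p[:,:2].astype(np.float32)),np.median(p[:,2]))
cv2.imwrite("pics/end.png",np.hstack([cv2.resize(c["color"],(400,300)),s["color"][120:420,160:560]]))
E
```

```text
[ 0.401  -0.328   0.1722] [ 0.0958 -0.0822 -5.937 ]
sh 1552 ((0.39992356300354004, -0.32655709981918335), 0.03622215986251831) 0.08395506570262037
plate 6980 ((0.4003109633922577, -0.32792600989341736), 0.033525463193655014) 0.10671472898496426
plateS 337 ((0.40036821365356445, 0.32181835174560547), 0.027060046792030334) 0.08256340571160958
knobS 116 ((0.40085941553115845, 0.3219701647758484), 0.012266889214515686) 0.1083521615727161
```

View pics/end.png

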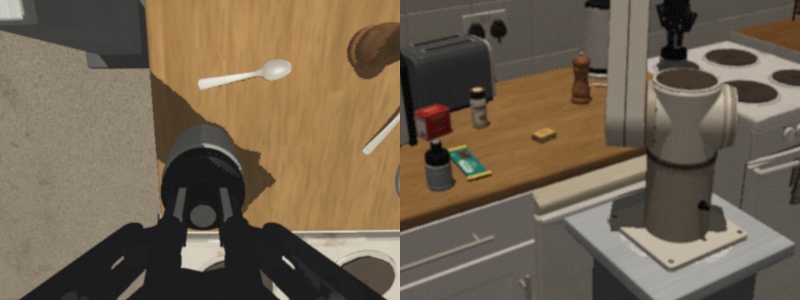

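The wrist view (left) shows the large jar hanging below its cap at (203,170), with 5.9 N on the wrist, which matches jar plus cap. The scene view (right) shows the small jar closed and standing at (438,165), with the packet and match box in place.

```bash
python3 -c "
from rig import bot
print(bot.job_done())"
```

```text
the job is handed in; nothing more can be done
None
```

The job is handed in: both caps measured flush on their jars, the small jar is standing closed, and the large jar is held by its knob with its base about 9 cm above the worktop; no verdict came back.

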